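# Open the dust filter pot and hang up its cover

### The arm

A 6-joint arm with a two-finger parallel gripper is mounted at the origin on the work surface. World frame = base frame: x ahead of the robot, y to its left, z up, the work surface at z = 0. Lengths are in m, angles in rad, forces in N, time in s.
With the tool pointing down it reaches from about 0.35 to 0.975 m from the base axis. Payload 4.9 kg.
Tool frame: the origin (TCP) lies on the mounting face of the last link; the fingertips stand 173 mm ahead of it and the grasp point (between the pads) lies 155 mm ahead of it; z points along the fingers, y is the direction in which the jaws open and shut (so a half turn about z gives the same grasp; the last joint's range is limited). The gripper opens to 85 mm and grips with 20 to 120 N. Pads are 22 mm wide; open, the fingers measure 114 mm over their backs; the gripper's body (76 mm by 85 mm) begins 54 mm behind the grasp point. The pads swing forward as they close: fully open they stand 13 mm farther back than shut.
Start: joints at [1.087, 0.053, 1.613, -0, 1.476, -0.119], TCP at [0.223, 0.584, 0.405] pointing down, gripper open.
Joint ranges: [-3.01, 3.01], [-1.01, 2.22], [0.06, 2.58], [-1.02, 4.17], [0.09, 2.62], [-3.14, 3.14]. Speed limits (rad/s): [2.57, 2.57, 3.14, 3.14, 3.14, 3.14].

### API

Orientations are given as a unit quaternion [w, x, y, z].
In Python, from plant import manip gives the robot as it stands.
- The arm moves only by the tool play_rows, never from a script. Its argument "increments" is a list of rows, each an object with "offset": the shift along the tool's x, y, z in mm, a list of three; "twist": the turn about the tool's z in rad; "grip": the opening, from 0 (shut) to 1 (fully open). In form: [{"offset": [dx, dy, dz], "twist": twist, "grip": grip}, ...]. A call has 1 to 5 rows; each row is the pose to reach, as a shift and turn from the pose commanded when the call began, along the tool's axes at that moment; what a row does not reach only later rows make up. A row lasts 1/12 s, in which the tool goes at most 41.7 mm and 7.16 degrees, less where a joint would pass 70% of its speed; a pose out of reach is approached as far as the arm can. A call with a gripper value outside its range is refused whole. The fingers move at their own pace and stop on an object; the grip force is fixed at half the most. Time passes only in rows, so rows that repeat a pose let the fingers close. It gives the time, the measured TCP pose, the force and the opening at its end, in the units of the state.
- manip.state(): the state, without advancing time (a new reading comes with each control period).
- manip.grab_frame(name): name is "scene" or "top"; returns the picture (400x640x3 uint8, blue, green, red); there is no depth.
- manip.get_calibration(name): a dict with "fx", "fy", "cx", "cy" (pixels), "T" (4x4, takes a point from camera to world coordinates). Camera axes: x right, y down, z forward; pixel columns grow to the right and rows downward; lengths in m; the calibration is good to about 2 mm. A picture is of the moment at which its call begins. get_calibration takes no time and is no camera call.
- manip.job_done(): hands the job in, once; it reports no verdict.
Trained networks look in the newest picture that a camera, given by its name, has taken for a name from the list of things; names that differ only in an ending like _2 or _b are one class to them, and where a whole thing is asked for, a point or a joint stands for the part that bears it (a point fixed in the world has none). Each returns a list of dicts, best first, with "p" (0 to 1); they miss things now and then, are a little off and sometimes report something else, mostly with a low value. They report only what shows in the picture. A call takes as long as a camera call. They do not tell look-alikes from the thing itself.
- manip.boxes_of(query, camera): "xyz" ([x, y, z] in m, in the coordinates of the camera as it stood for that picture, good to about 4 mm: the middle of the surface that is visible of it).
- manip.tip_of(query, camera): "xyz" ([x, y, z] in m, in the coordinates of the camera as it stood for that picture, good to about 4 mm: a listed point, or the origin of a listed thing).
The state is a dict: "time": time; "joint_pos": joint angles; "joint_vel": joint speeds; "joint_efforts": joint torques, N m; "tool_pos": TCP position; "tool_rot": TCP orientation; "contact_force": force on the tool from outside, world axes, zero at the start; "ft_torque": the same for the moment, N m; "gripper_width": opening from 0.0 (shut) to 1.0 (fully open).
Only numpy, scipy, OpenCV 4.12 (cv2) and the standard library are available. Lean on these libraries where they do the work, as an engineer would, in place of code of your own. Each camera call takes 0.05 s, during which the arm holds its last target. There are 200 camera calls.

### The job

The dust filter pot on the turning bench has to be opened for cleaning: turn its bayonet cover anticlockwise (looking down on it) about a quarter turn, as far as it goes, so that its lugs are free, and only then lift it off. Hang the cover by its eye on the peg of the wooden stand and let go of it. Leave the other things on the bench where they are.

Things in the scene. Friction and masses are not known exactly. Their poses are not given: they have to be found in the camera images.
- filter_pot: Green round filter pot bolted down on a foot (fixed), its mouth leaning about 25 deg from vertical, roughly towards the robot. Origin: centre of the seat under the cover, 170 mm above the bench. z: the pot's axis, out of the mouth; x: up the mouth's slope, roughly away from the robot; y: level.
- collar (a point): Centre of the rim of the pot's steel collar, 12 mm above the seat; axes as the pot's. The collar is 116 mm across. Two claws overhang inwards from it to 44 mm from the axis, each about 70 deg long, their tops level with the rim; the cover's lugs are locked under them. A stop at each end limits the lugs' travel.
- cover_grip (a point): The loose cover: bare aluminium disc 82 mm across, 18 mm thick, 0.2 to 0.35 kg, with an upright grip bar 60 mm long, 14 mm thick, 34 mm high. Point: inside the bar on the cover's axis, 35 mm above the underside, 17 mm below the bar's top. x: along the bar to the eye; y: across the bar (pinch so); z: axis, outwards. Starts locked, x about 0.65 rad clockwise of the pot's x.
- cover_lug (a point): One of the cover's two lugs, at its lower edge on the +y side (the other is opposite): 14 mm wide, 6 mm thick, reaching 50 mm from the axis; axes as the cover's. Turning the cover anticlockwise (seen from above) about the pot's axis frees the lugs after about 60 deg and meets a stop at about 80 deg. Little resistance, 2 mm of play.
- cover_eye (a point): Centre of the cover's hanging eye: a flat ring 4 mm thick, 32 mm across, with a 20 mm hole running along z. It lies 66 mm from the cover's axis along the cover's x and 19 mm nearer the underside than the grip point. Axes as the cover's.
- peg: Plain steel peg 8 mm thick, 58 mm long, on the front face of the wooden stand's post (fixed). Origin: on its axis at the root, 205 mm above the bench. z: from root to free tip, up and roughly towards the robot, 30 deg (0.52 rad) from vertical; y: level; x: up the slope, away from the robot. A cover let go with its eye over the peg slides to the root and hangs against the post.
- post_top (a point): Middle of the top of the stand's wooden post, 225 mm above the bench. The post is 36 mm wide and 28 mm deep, and stands on a foot 130 by 110 mm, 22 mm high, that reaches 30 mm in front of the post.
- cone_centre: Bystander: steel lathe centre, a cone, 44 mm across, 52 mm high, loose on the bench. Origin: on the bench under its middle. To be left alone.
- wax_jar: Bystander: round jar of wax, 54 mm across, 60 mm high, loose on the bench. Origin: on the bench under its middle. To be left alone.
- wrench: Bystander: steel wrench lying flat, about 180 mm long, loose on the bench. Origin: on the bench under its middle. To be left alone.
- brush: Bystander: bench brush lying flat, about 200 mm long, loose on the bench. Origin: on the bench under its middle. To be left alone.
- gouge: Bystander: turning gouge with a wooden handle, lying flat, 300 mm long, 32 mm thick, loose on the bench. Origin: on the bench under its middle. To be left alone.
Mind the look-alikes: they are no part of the job. Leave any red look-alike of the part that bears cover_grip alone.

How it is judged:
On the way, in this order (a step that is already met when the one before it is completed fails the run):
1. the cover is turned free of the claws while it still sits on its seat (y of cover_eye in the frame of filter_pot above 0.018 m and x of cover_eye in the frame of filter_pot above 0.02 m and z of cover_eye in the frame of filter_pot below 0.022 m), for 0.1 s.
2. the cover is lifted clear off the pot (distance between cover_eye and filter_pot above 0.1 m), for 0.1 s.
At the end, for the whole second after the job is handed in: The cover hangs at rest with the peg through its eye: the eye's centre lies within 12 mm (up the slope) and 10 mm (sideways) of the peg's axis and between the peg's root (8 mm below allowed) and 45 mm along it; the cover is let go and still (under 0.03 m/s and 0.3 rad/s) (x of cover_eye in the frame of peg between -0.012 and 0.012 m and y of cover_eye in the frame of peg between -0.01 and 0.01 m and z of cover_eye in the frame of peg between -0.008 and 0.045 m and linear speed of cover below 0.03 m/s and angular speed of cover below 0.3 rad/s); the robot touches nothing.
It fails at once if a bystander is shifted by more than 30 mm (distance of any of cone_centre, wax_jar, wrench, brush, gouge from where it was at the start of the episode above 0.03 m).
It also fails if it takes over 51 s, if anything falls off the work surface, if the arm or the gripper's body presses on something with over 40 N, if the wrist force passes 120 N, or if a joint passes its speed limit or range.

## Working session

There is one attempt and no reset: what is moved stays moved. The work goes in short steps, Python scripts to look and compute and a tool call to move; the robot and the scene stay as the last step left them, time stands still between calls to the robot, and variables do not carry over. Pictures are saved under pics/ and viewed, about 8 in all and at most 12, crops included, and the job is handed in when it is done.

Besides the shell and the picture viewer there is one more tool, called after "Call:" in YAML: its name, and indented under it one key for each argument. play_rows: Moves the arm, as the interface text tells. Its arguments: {"type":"object","properties":{"increments":{"type":"array"}},"required":["increments"]}

```bash
mkdir -p pics; ls
cat > h.py <<'E'
import numpy as np, cv2
from plant import manip
def look(n,cam,crop=None,s=1):
    im=np.array(manip.grab_frame(cam))
    if crop: x0,y0,x1,y1=crop; im=im[y0:y1,x0:x1]
    im=cv2.resize(im,None,fx=s,fy=s,interpolation=cv2.INTER_CUBIC); cv2.imwrite('pics/%s.png'%n,im)
def cal(cam):
    c=manip.get_calibration(cam); return c,np.array(c['T'])
def pix(p,cam):
    c,T=cal(cam); q=np.linalg.inv(T)@np.r_[p,1]; return np.round([c['fx']*q[0]/q[2]+c['cx'],c['fy']*q[1]/q[2]+c['cy']],1)
def tips(q,cam,f='tip_of'):
    c,T=cal(cam); r=[]
    for d in getattr(manip,f)(q,cam):
        w=(T@np.r_[d['xyz'],1])[:3]; r.append((round(d['p'],2),np.round(w,4),pix(w,cam)))
    return r
E
python3 - <<'E'
from h import *
look('a1','scene'); look('a2','top')
print(manip.state())
for cam in ['scene','top']:
    print(cam,cal(cam))
    for q in ['filter_pot','collar','cover_grip','cover_lug','cover_eye','peg','post_top']:
        for t in tips(q,cam): print(q,t)
E
```

```text
pics
{'time': 0.1, 'joint_pos': array([ 1.08699717e+00,  5.33238886e-02,  1.61415154e+00,  1.84710075e-06,
        1.47598898e+00, -1.19013164e-01]), 'joint_vel': array([ 0.00040855, -0.00105503, -0.00350051, -0.00132925,  0.00123896,
        0.00112031]), 'joint_efforts': array([ 4.01765465e-04, -3.94901526e+01, -3.71362495e+01, -3.06416609e-05,
        3.88941611e-03,  1.64034486e-05]), 'tool_pos': array([0.22286487, 0.58366187, 0.40356824]), 'tool_rot': array([-2.78705643e-04,  1.81383400e-01,  9.83412012e-01, -8.93415579e-04]), 'contact_force': array([ 0.25381567, -0.13903251, -0.37924122]), 'ft_torque': array([0.02481819, 0.02391404, 0.03813187]), 'gripper_width': 1.0025071375622987}
scene ({'fx': 514.5154255656495, 'fy': 514.5154255656495, 'cx': 312.1463090752171, 'cy': 200.98626300818646, 'T': array([[-0.82220179,  0.38577631, -0.41852222,  1.12496732],
       [ 0.5689649 ,  0.53607035, -0.62362451,  0.91529468],
       [-0.01622221, -0.75086964, -0.66025118,  1.11989592],
       [ 0.        ,  0.        ,  0.        ,  1.        ]])}, array([[-0.82220179,  0.38577631, -0.4185
[... 3244 characters left out ...]
4, -0.0016]), array([317.3, 158.9]))
cover_lug (0.58, array([ 0.6384, -0.1621,  0.2028]), array([370.3, 161.1]))
cover_lug (0.56, array([ 0.7095, -0.3034,  0.005 ]), array([403.1, 151.2]))
cover_eye (0.91, array([ 0.6414, -0.1604,  0.2023]), array([369.8, 160.2]))
cover_eye (0.91, array([0.416 , 0.1639, 0.0149]), array([273.9, 227.9]))
cover_eye (0.63, array([ 0.478 , -0.1967,  0.0141]), array([373.6, 213.1]))
cover_eye (0.6, array([ 0.6434, -0.3555,  0.0143]), array([417.6, 168.9]))
peg (0.53, array([0.5117, 0.1667, 0.2094]), array([268.3, 197.3]))
post_top (0.91, array([0.5215, 0.1673, 0.2255]), array([267.6, 193.9]))
post_top (0.29, array([ 0.5756, -0.1328,  0.2049]), array([361., 180.]))
```

View pics/a1.png

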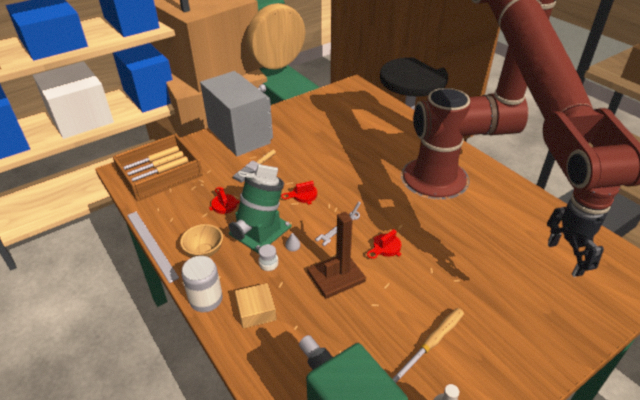

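Run:
```python
from h import *
look('b2','top',(220,110,460,290),3.3)
look('b1','scene',(170,120,410,280),3.3)
```

```text
(no output)
```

View pics/b2.png

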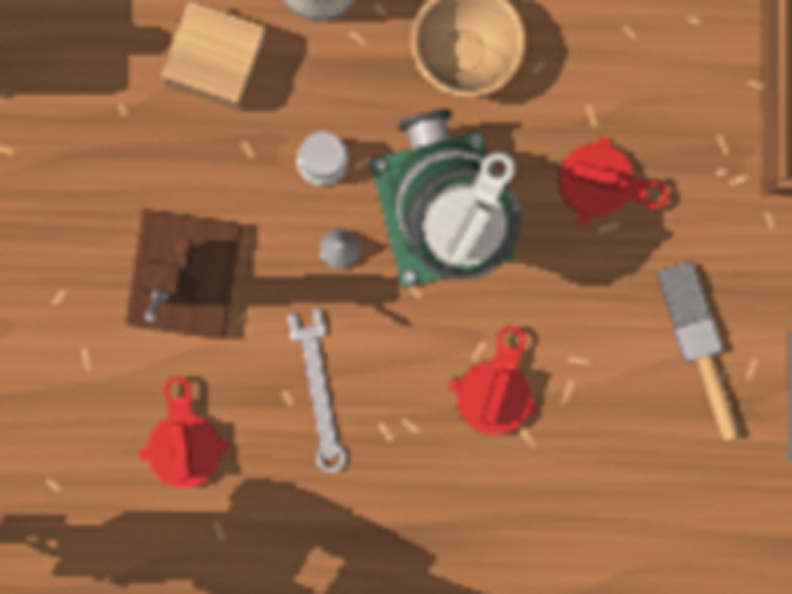

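View pics/b1.png

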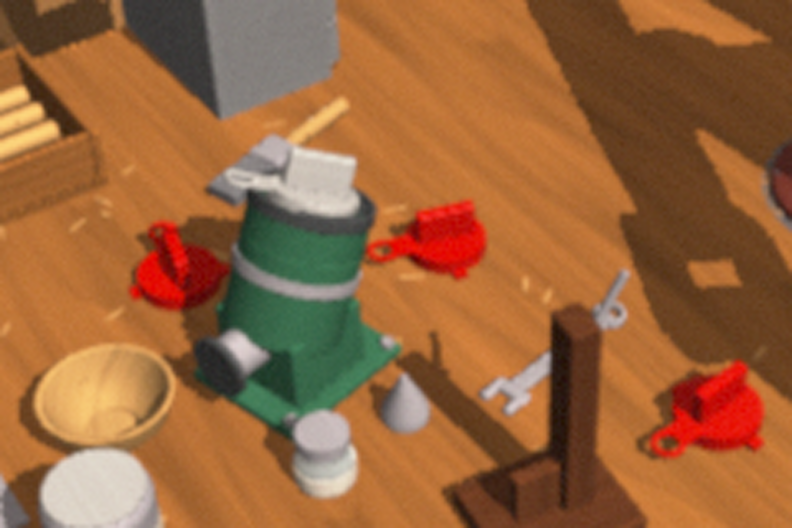

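Candidates in the top view: the grey cover on the pot at (361,181), and red covers at (275,246), (370,230) and (402,163). The close crops show that the grey one with the bar and eye, sitting in the collar, is the one described. The pot's base edges give a heading of about +13°, and the stand's about −9.5°.

```bash
cat >> h.py <<'E'
def plan(p,head=None):
    "offset (mm) and twist to bring grasp point to world p, tool y heading (deg, mod 180)"
    from scipy.spatial.transform import Rotation as R
    s=manip.state(); q=s['tool_rot']; M=R.from_quat([q[1],q[2],q[3],q[0]]).as_matrix()
    g=s['tool_pos']+M[:,2]*.155; h=np.degrees(np.arctan2(M[1,1],M[0,1]))
    print('t',round(s['time'],2),'grasp',np.round(g,4),'yhead',round(h,1),'F',np.round(s['contact_force'],1),'T',np.round(s['ft_torque'],2),'w',round(s['gripper_width'],3),'q',np.round(s['joint_pos'],2))
    print('offset',np.round(M.T@(np.array(p)-g)*1000,1))
    if head is not None: print('twist',round(-np.radians((head-h+90)%180-90),3))
E
python3 - <<'E'
from h import *
plan([.576,-.1345,.325],69)
c,T=cal('top')
for u,v in [(266,206.4)]:
    d=T[:3,:3]@[(u-c['cx'])/c['fx'],(v-c['cy'])/c['fy'],1]; k=(.255-T[2,3])/d[2]; print('peg tip',T[:3,3]+k*d)
E
```

```text
t 0.9 grasp [0.223  0.5839 0.2497] yhead 69.1 F [-0.6  0.7  0.6] T [ 0.01 -0.03 -0.06] w 0.998 q [ 1.09  0.05  1.61 -0.    1.48 -0.12]
offset [-586.1 -545.2  -75.3]
twist 0.002
peg tip [0.47948653 0.16792536 0.255     ]
```

Call:
play_rows:
  increments:
    - {"offset":[-20,-19,-30],"twist":0,"grip":0.45}
    - {"offset":[-40,-38,-65],"twist":0,"grip":0.45}
    - {"offset":[-68,-63,-76],"twist":0,"grip":0.45}
    - {"offset":[-96,-89,-76],"twist":0,"grip":0.45}
    - {"offset":[-124,-115,-76],"twist":0,"grip":0.45}

```text
time: 1.32
tool_pos: [0.2981, 0.4309, 0.4829]
tool_rot: [0.001, 0.181, 0.984, 0.002]
contact_force: [0.9, -0.2, 0.2]
gripper_width: 0.445
```

Call:
play_rows:
  increments:
    - {"offset":[-28,-26,0],"twist":0,"grip":0.45}
    - {"offset":[-56,-52,0],"twist":0,"grip":0.45}
    - {"offset":[-84,-78,0],"twist":0,"grip":0.45}
    - {"offset":[-112,-104,0],"twist":0,"grip":0.45}
    - {"offset":[-140,-130,0],"twist":0,"grip":0.45}

```text
time: 1.73
tool_pos: [0.3824, 0.2591, 0.481]
tool_rot: [0.0, 0.181, 0.983, 0.0]
contact_force: [1.0, 0.9, 0.6]
gripper_width: 0.452
```

Call:
play_rows:
  increments:
    - {"offset":[-28,-26,0],"twist":0,"grip":0.45}
    - {"offset":[-56,-52,0],"twist":0,"grip":0.45}
    - {"offset":[-84,-78,0],"twist":0,"grip":0.45}
    - {"offset":[-112,-104,0],"twist":0,"grip":0.45}
    - {"offset":[-140,-130,0],"twist":0,"grip":0.45}

```text
time: 2.15
tool_pos: [0.4669, 0.0875, 0.481]
tool_rot: [0.0, 0.181, 0.983, 0.0]
contact_force: [0.8, 0.1, 0.4]
gripper_width: 0.448
```

Call:
play_rows:
  increments:
    - {"offset":[-28,-26,0],"twist":0,"grip":0.45}
    - {"offset":[-56,-52,0],"twist":0,"grip":0.45}
    - {"offset":[-84,-78,0],"twist":0,"grip":0.45}
    - {"offset":[-112,-104,0],"twist":0,"grip":0.45}
    - {"offset":[-140,-130,0],"twist":0,"grip":0.45}

```text
time: 2.57
tool_pos: [0.5514, -0.084, 0.4809]
tool_rot: [0.0, 0.182, 0.983, 0.0]
contact_force: [0.4, 0.3, -0.1]
gripper_width: 0.449
```

Run:
```python
from h import *
plan([.576,-.1345,.325],69)
plan([.576,-.1345,.213],69)
look('c1','scene',(200,100,320,220),5)
for q in ['cover_grip','cover_eye']:
    for t in tips(q,'scene')[:2]: print(q,t)
```

```text
t 2.57 grasp [ 0.5515 -0.084   0.3259] yhead 69.1 F [ 0.4  0.3 -0.1] T [ 0.03 -0.06 -0.01] w 0.449 q [-0.28 -0.14  1.68  0.    1.61 -1.49]
offset [-40.9 -38.5   0.9]
twist 0.001
t 2.57 grasp [ 0.5515 -0.084   0.3259] yhead 69.1 F [ 0.4  0.3 -0.1] T [ 0.03 -0.06 -0.01] w 0.449 q [-0.28 -0.14  1.68  0.    1.61 -1.49]
offset [-40.9 -38.5 112.9]
twist 0.001
cover_grip (0.84, array([0.3526, 0.159 , 0.0349]), array([387.8, 238.9]))
cover_grip (0.79, array([ 0.5782, -0.1368,  0.2036]), array([265.8, 171. ]))
cover_eye (0.93, array([ 0.4787, -0.1999,  0.0117]), array([286.3, 196.4]))
cover_eye (0.92, array([ 0.6395, -0.1587,  0.2064]), array([243.4, 174.1]))
```

View pics/c1.png

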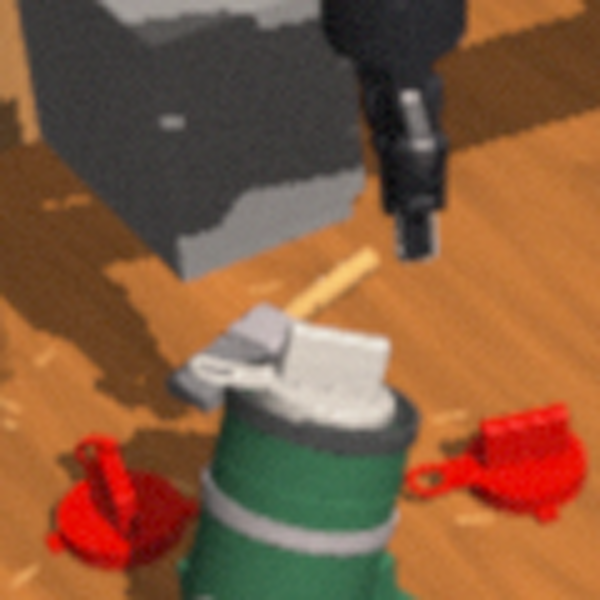

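The fingers are clear of the pot, and the cover shows at about (340,370) in the crop. Next I go over the bar and lower the fingers around it.

Call:
play_rows:
  increments:
    - {"offset":[-19,-20,0],"twist":0,"grip":0.42}
    - {"offset":[-38,-41,5],"twist":0,"grip":0.42}
    - {"offset":[-38,-41,35],"twist":0,"grip":0.42}
    - {"offset":[-38,-41,65],"twist":0,"grip":0.42}
    - {"offset":[-38,-41,85],"twist":0,"grip":0.42}

```text
time: 3.13
tool_pos: [0.5713, -0.133, 0.3931]
tool_rot: [-0.001, 0.181, 0.983, 0.0]
contact_force: [0.0, 0.1, -1.5]
gripper_width: 0.42
```

Run:
```python
from h import *
plan([.5725,-.136,.213],69)
look('c2','scene',(200,80,320,200),5)
```

```text
t 3.13 grasp [ 0.5709 -0.1328  0.2381] yhead 69.1 F [ 0.   0.1 -1.5] T [-0.05 -0.   -0.01] w 0.42 q [-0.36 -0.03  1.72  0.    1.46 -1.56]
offset [-2.7 -2.4 25.1]
twist 0.002
```

View pics/c2.png

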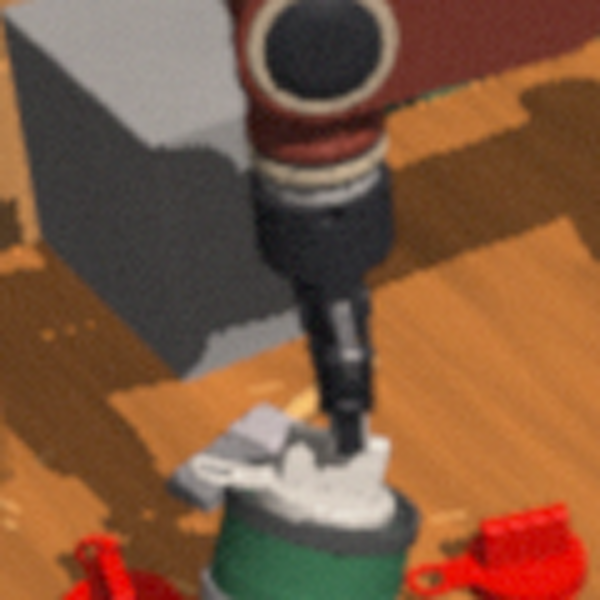

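The fingers straddle the bar, with the near one at about (350,430). I lower the rest of the way and narrow them to a loose fork.

Call:
play_rows:
  increments:
    - {"offset":[-3,-2,10],"twist":0,"grip":0.42}
    - {"offset":[-3,-2,18],"twist":0,"grip":0.42}
    - {"offset":[-3,-2,24],"twist":0,"grip":0.34}
    - {"offset":[-3,-2,24],"twist":0,"grip":0.26}
    - {"offset":[-3,-2,24],"twist":0,"grip":0.26}

```text
time: 3.6
tool_pos: [0.5742, -0.1366, 0.3726]
tool_rot: [0.001, 0.181, 0.983, -0.0]
contact_force: [0.0, -0.6, 0.2]
gripper_width: 0.257
```

Call:
play_rows:
  increments:
    - {"offset":[0,0,0],"twist":-0.08,"grip":0.26}
    - {"offset":[0,0,0],"twist":-0.16,"grip":0.26}
    - {"offset":[0,0,0],"twist":-0.24,"grip":0.26}
    - {"offset":[0,0,0],"twist":-0.32,"grip":0.26}
    - {"offset":[0,0,0],"twist":-0.4,"grip":0.26}

```text
time: 4.02
tool_pos: [0.5742, -0.1374, 0.3739]
tool_rot: [0.001, -0.019, 1.0, -0.001]
contact_force: [-1.5, -2.4, 1.8]
gripper_width: 0.263
```

Run:
```python
from h import *
plan([.5725,-.136,.213],120)
for q in ['cover_grip','cover_eye']:
  for c in ['scene','top']:
    for t in tips(q,c)[:4]:
      if t[1][2]>.1: print(q,c,t)
```

```text
t 4.02 grasp [ 0.5745 -0.1378  0.2189] yhead 92.2 F [-1.5 -2.4  1.8] T [-0.3   0.22 -0.08] w 0.263 q [-0.36 -0.01  1.73 -0.    1.42 -1.97]
offset [1.9 1.9 5.9]
twist -0.485
cover_grip scene (0.6, array([ 0.5792, -0.1356,  0.2011]), array([265.8, 172. ]))
cover_grip top (0.76, array([ 0.5746, -0.1382,  0.2064]), array([362.7, 180.3]))
cover_eye scene (0.59, array([ 0.6415, -0.1603,  0.2028]), array([242.7, 175.1]))
cover_eye top (0.83, array([ 0.6379, -0.1641,  0.2032]), array([370.9, 161.3]))
```

```bash
sed -i "s/    c,T=cal(cam); r=\[\]/    manip.grab_frame(cam); c,T=cal(cam); r=[]/" h.py
cat >> h.py <<'E'
def cov():
    for q in ['cover_grip','cover_eye']:
      for c in ['scene','top']:
        for t in tips(q,c)[:4]:
          if t[1][2]>.1: print(q,c,t)
E
python3 - <<'E'
from h import *
plan([.5725,-.136,.213],120); cov()
E
```

```text
t 4.22 grasp [ 0.5746 -0.1376  0.2184] yhead 91.9 F [-1.2 -3.5  3.4] T [-0.52  0.06 -0.03] w 0.256 q [-0.36 -0.01  1.73 -0.    1.42 -1.96]
offset [2.1 1.7 5.4]
twist -0.491
cover_grip scene (0.58, array([ 0.5797, -0.1342,  0.2045]), array([265.8, 171.4]))
cover_grip top (0.63, array([ 0.5724, -0.1338,  0.205 ]), array([361.3, 180.9]))
cover_eye scene (0.7, array([ 0.6478, -0.1514,  0.2075]), array([242.1, 176.2]))
```

Call:
play_rows:
  increments:
    - {"offset":[1,1,3],"twist":-0.08,"grip":0.26}
    - {"offset":[1,1,3],"twist":-0.16,"grip":0.26}
    - {"offset":[1,1,3],"twist":-0.24,"grip":0.26}
    - {"offset":[1,1,3],"twist":-0.32,"grip":0.26}
    - {"offset":[1,1,3],"twist":-0.4,"grip":0.26}

```text
time: 5.03
tool_pos: [0.573, -0.1356, 0.3691]
tool_rot: [0.0, -0.218, 0.976, 0.0]
contact_force: [-0.5, -3.3, 5.2]
gripper_width: 0.256
```

Run:
```python
from h import *
plan([.5725,-.136,.213],120); cov()
```

```text
t 5.03 grasp [ 0.573  -0.1354  0.2141] yhead 115.1 F [-0.5 -3.3  5.2] T [-0.39 -0.01 -0.14] w 0.256 q [-0.36 -0.01  1.73  0.    1.41 -2.37]
offset [ 0.7 -0.3  1.1]
twist -0.085
cover_grip scene (0.83, array([ 0.5771, -0.1344,  0.2022]), array([266.6, 171.6]))
cover_grip top (0.44, array([ 0.5708, -0.1299,  0.2044]), array([360.1, 181.4]))
cover_eye scene (0.91, array([ 0.6442, -0.1227,  0.2092]), array([248.1, 180.4]))
cover_eye top (0.61, array([ 0.5847, -0.0857,  0.177 ]), array([346.1, 177.9]))
```

Call:
play_rows:
  increments:
    - {"offset":[0,0,0],"twist":-0.08,"grip":0.22}
    - {"offset":[0,0,0],"twist":-0.16,"grip":0.22}
    - {"offset":[0,0,0],"twist":-0.24,"grip":0.22}
    - {"offset":[0,0,0],"twist":-0.32,"grip":0.22}
    - {"offset":[0,0,0],"twist":-0.4,"grip":0.22}

```text
time: 5.85
tool_pos: [0.573, -0.1367, 0.3695]
tool_rot: [-0.0, -0.406, 0.914, -0.002]
contact_force: [-0.4, -6.5, 5.9]
gripper_width: 0.223
```

Run:
```python
from h import *
plan([.5725,-.136,.213],136); cov()
```

```text
t 5.85 grasp [ 0.5732 -0.1373  0.2145] yhead 137.9 F [-0.4 -6.5  5.9] T [-1.37 -0.02 -0.67] w 0.223 q [-0.36 -0.01  1.73 -0.    1.41 -2.77]
offset [-0.5  1.3  1.5]
twist 0.034
cover_grip scene (0.94, array([ 0.5789, -0.136 ,  0.202 ]), array([265.8, 171.6]))
cover_grip top (0.65, array([ 0.5689, -0.1334,  0.2056]), array([361.2, 182. ]))
cover_eye scene (0.86, array([ 0.6279, -0.0953,  0.2083]), array([258. , 183.5]))
cover_eye top (0.15, array([ 0.5618, -0.0969,  0.1683]), array([349.2, 185.1]))
```

Call:
play_rows:
  increments:
    - {"offset":[0,1,0],"twist":-0.06,"grip":0.2}
    - {"offset":[0,1,0],"twist":-0.12,"grip":0.2}
    - {"offset":[0,1,0],"twist":-0.17,"grip":0.2}
    - {"offset":[0,1,0],"twist":-0.17,"grip":0.2}

```text
time: 6.58
tool_pos: [0.5727, -0.1369, 0.3711]
tool_rot: [0.0, -0.481, 0.877, -0.004]
contact_force: [-0.1, -8.0, 8.7]
gripper_width: 0.209
```

Run:
```python
from h import *
plan([.5725,-.136,.213],136); cov()
look('d1','scene',(200,90,320,210),5)
```

```text
t 6.58 grasp [ 0.5735 -0.138   0.2161] yhead 147.5 F [-0.1 -8.   8.7] T [-1.73 -0.44 -0.81] w 0.209 q [-0.36 -0.01  1.73 -0.    1.41 -2.93]
offset [-1.2  1.9  3.1]
twist 0.2
cover_grip scene (0.55, array([ 0.575 , -0.1357,  0.2026]), array([267., 171.]))
cover_grip top (0.53, array([ 0.5697, -0.1365,  0.2044]), array([362.1, 181.8]))
cover_eye scene (0.98, array([ 0.6221, -0.0884,  0.2082]), array([261.1, 184. ]))
cover_eye top (0.39, array([ 0.6212, -0.0903,  0.2072]), array([348.3, 165.7]))
```

View pics/d1.png

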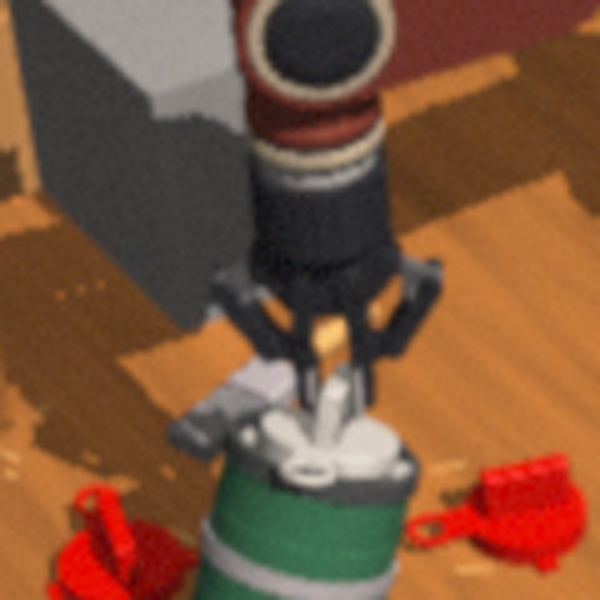

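The eye sits at about (310,470) in the crop, with the cover seated and turned about 68°, so it is past the claws. I turn the tool back a little to match the bar, then pinch.

Call:
play_rows:
  increments:
    - {"offset":[-1,1,2],"twist":0.08,"grip":0.22}
    - {"offset":[-1,1,2],"twist":0.16,"grip":0.22}
    - {"offset":[-1,1,2],"twist":0.16,"grip":0.1}
    - {"offset":[-1,1,2],"twist":0.16,"grip":0.0}
    - {"offset":[-1,1,2],"twist":0.16,"grip":0.0}

```text
time: 7.45
tool_pos: [0.5732, -0.1354, 0.3706]
tool_rot: [0.003, -0.409, 0.912, -0.005]
contact_force: [1.9, -6.5, 9.3]
gripper_width: 0.173
```

Run:
```python
from h import *
plan([.5725,-.136,.213],138); cov()
plan([.5725-.0247,-.136-.0057,.213+.0544],138)
```

```text
t 7.45 grasp [ 0.5747 -0.1365  0.2156] yhead 138.3 F [ 1.9 -6.5  9.3] T [-1.86 -1.09 -0.35] w 0.173 q [-0.36 -0.01  1.74 -0.    1.41 -2.77]
offset [1.1 2.  2.6]
twist 0.006
cover_grip scene (0.85, array([ 0.5758, -0.1386,  0.2075]), array([266.1, 169.3]))
cover_grip top (0.61, array([ 0.5709, -0.1374,  0.2068]), array([362.5, 181.4]))
cover_eye scene (0.75, array([ 0.6204, -0.0854,  0.21  ]), array([262.1, 183.8]))
cover_eye top (0.51, array([ 0.6234, -0.0888,  0.2082]), array([347.9, 164.9]))
t 7.85 grasp [ 0.5747 -0.1365  0.2156] yhead 138.3 F [ 2.  -6.7  8.8] T [-1.87 -1.1  -0.31] w 0.175 q [-0.36 -0.01  1.74 -0.    1.41 -2.77]
offset [ 21.7  16.  -52. ]
twist 0.006
```

Call:
play_rows:
  increments:
    - {"offset":[1.7,1.2,-4.5],"twist":0,"grip":0}
    - {"offset":[3.4,2.3,-9],"twist":0,"grip":0}
    - {"offset":[5.1,3.5,-13.5],"twist":0,"grip":0}
    - {"offset":[6.9,4.7,-18],"twist":0,"grip":0}
    - {"offset":[8.6,5.8,-22.5],"twist":0,"grip":0}

```text
time: 8.27
tool_pos: [0.5611, -0.1359, 0.3874]
tool_rot: [-0.001, -0.41, 0.912, 0.002]
contact_force: [-0.2, 0.2, -2.6]
gripper_width: 0.15
```

Run:
```python
from h import *
plan([.5725,-.136,.213],138); cov()
look('d2','scene',(200,80,320,200),5)
```

```text
t 8.27 grasp [ 0.5605 -0.1355  0.2324] yhead 138.4 F [-0.2  0.2 -2.6] T [-0.   -0.01 -0.04] w 0.15 q [-0.37 -0.05  1.74  0.    1.45 -2.78]
offset [-7.6 -9.4 19.3]
twist 0.008
cover_grip scene (0.74, array([ 0.5628, -0.1337,  0.2205]), array([270.5, 164.9]))
cover_grip top (0.51, array([ 0.558 , -0.1307,  0.2263]), array([360.9, 184.6]))
cover_eye scene (0.62, array([ 0.6044, -0.0837,  0.2252]), array([266.9, 177.8]))
cover_eye top (0.49, array([ 0.607 , -0.0883,  0.2229]), array([347.9, 169.3]))
```

View pics/d2.png

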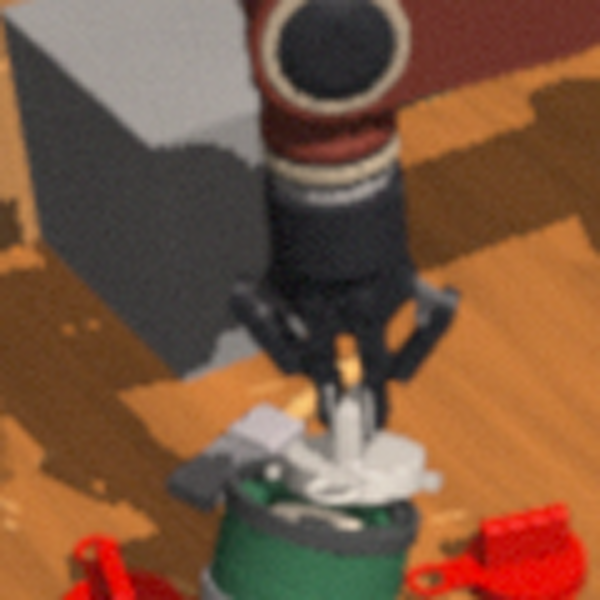

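Call:
play_rows:
  increments:
    - {"offset":[6,4,-15],"twist":0,"grip":0}
    - {"offset":[12,8,-30],"twist":0,"grip":0}
    - {"offset":[18,12,-50],"twist":0,"grip":0}
    - {"offset":[24,16,-75],"twist":0,"grip":0}
    - {"offset":[30,20,-100],"twist":0,"grip":0}

```text
time: 9.13
tool_pos: [0.5265, -0.1455, 0.4894]
tool_rot: [-0.001, -0.41, 0.912, 0.001]
contact_force: [0.4, -0.4, -2.2]
gripper_width: 0.153
```

Run:
```python
from h import *
plan([.392,.178,.33],83)
```

```text
t 9.13 grasp [ 0.5263 -0.1454  0.3344] yhead 138.4 F [ 0.4 -0.4 -2.2] T [-0.09 -0.01 -0.  ] w 0.153 q [-0.41 -0.17  1.69  0.    1.63 -2.82]
offset [-152.9  315.     4.8]
twist 0.968
```

Call:
play_rows:
  increments:
    - {"offset":[-10,21,0],"twist":0,"grip":0}
    - {"offset":[-26,54,0],"twist":0,"grip":0}
    - {"offset":[-43,89,0],"twist":0,"grip":0}
    - {"offset":[-60,123,0],"twist":0,"grip":0}
    - {"offset":[-76,157,0],"twist":0,"grip":0}

```text
time: 9.55
tool_pos: [0.459, 0.0168, 0.4891]
tool_rot: [0.0, -0.41, 0.912, 0.0]
contact_force: [0.8, 0.5, -1.9]
gripper_width: 0.152
```

Call:
play_rows:
  increments:
    - {"offset":[-17,34,0],"twist":0,"grip":0}
    - {"offset":[-34,69,0],"twist":0,"grip":0}
    - {"offset":[-51,104,0],"twist":0,"grip":0}
    - {"offset":[-66,137,0],"twist":0,"grip":0}
    - {"offset":[-76,157,0],"twist":0,"grip":0}

```text
time: 9.97
tool_pos: [0.3912, 0.1789, 0.4894]
tool_rot: [0.0, -0.411, 0.911, 0.001]
contact_force: [-0.2, 0.3, -3.1]
gripper_width: 0.152
```

Call:
play_rows:
  increments:
    - {"offset":[0,0,0],"twist":0.08,"grip":0}
    - {"offset":[0,0,0],"twist":0.18,"grip":0}
    - {"offset":[0,0,0],"twist":0.29,"grip":0}
    - {"offset":[0,0,0],"twist":0.4,"grip":0}
    - {"offset":[0,0,0],"twist":0.5,"grip":0}

```text
time: 10.38
tool_pos: [0.3928, 0.1767, 0.4892]
tool_rot: [-0.0, -0.169, 0.986, 0.0]
contact_force: [-0.2, 0.4, -3.1]
gripper_width: 0.149
```

Call:
play_rows:
  increments:
    - {"offset":[0,0,0],"twist":0.1,"grip":0}
    - {"offset":[0,0,0],"twist":0.2,"grip":0}
    - {"offset":[0,0,0],"twist":0.3,"grip":0}
    - {"offset":[0,0,0],"twist":0.4,"grip":0}
    - {"offset":[0,0,0],"twist":0.47,"grip":0}

```text
time: 10.8
tool_pos: [0.3928, 0.1766, 0.4891]
tool_rot: [-0.0, 0.065, 0.998, 0.0]
contact_force: [0.3, -0.7, -2.7]
gripper_width: 0.152
```

```bash
python3 - <<'E'
from h import *
plan([.392,.178,.33],83); cov()
for q in ['peg','post_top']:
  for c in ['scene','top','scene','top']: 
    for t in tips(q,c)[:1]: print(q,c,t)
look('e1','scene',(300,130,420,250),5); look('e2','top',(215,140,335,260),5)
E
python3 -c "
import cv2,numpy as np
a=cv2.imread('pics/e1.png');b=cv2.imread('pics/e2.png')
cv2.imwrite('pics/e.png',cv2.resize(np.hstack([a,b]),(800,400)))"
```

```text
t 10.8 grasp [0.3928 0.1766 0.3341] yhead 82.6 F [ 0.3 -0.7 -2.7] T [ 0.05 -0.02 -0.01] w 0.152 q [ 0.25 -0.47  1.92  0.    1.69 -1.19]
offset [1.  1.3 4.1]
twist -0.007
cover_grip scene (0.68, array([0.3929, 0.177 , 0.3215]), array([389.6, 169.7]))
cover_eye scene (0.65, array([0.4582, 0.1689, 0.322 ]), array([367.4, 177.4]))
cover_eye top (0.43, array([0.4597, 0.1679, 0.3252]), array([263.2, 211.6]))
peg scene (0.53, array([0.5055, 0.1704, 0.2091]), array([351.1, 218.7]))
peg top (0.54, array([0.5153, 0.1706, 0.206 ]), array([267.2, 196.2]))
peg scene (0.63, array([0.5076, 0.1711, 0.2081]), array([350.6, 219.4]))
peg top (0.6, array([0.5127, 0.1678, 0.2085]), array([268., 197.]))
post_top scene (0.84, array([0.5288, 0.163 , 0.2254]), array([342.2, 216.1]))
post_top top (0.97, array([0.5217, 0.1682, 0.2265]), array([267.3, 193.8]))
post_top scene (0.65, array([0.5269, 0.1652, 0.2262]), array([343.4, 216. ]))
post_top top (0.86, array([0.5196, 0.1669, 0.2239]), array([267.8, 194.5]))
```

View pics/e.png

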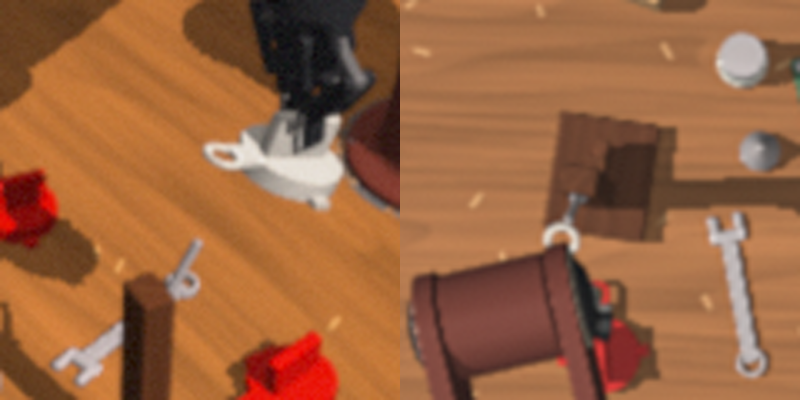

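Run:
```python
from h import *
P={}
for cam in ['scene','top']:
    c,T=cal(cam); K=np.array([[c['fx'],0,c['cx']],[0,c['fy'],c['cy']],[0,0,1]]); P[cam]=K@np.linalg.inv(T)[:3]
X=cv2.triangulatePoints(P['scene'],P['top'],np.array([[359.6],[202.5]]),np.array([[266.],[206.3]])); X=(X[:3]/X[3]).ravel(); print('tip',X,pix(X,'scene'),pix(X,'top'))
root=np.array([.510,.1685,.206]); post=np.array([.524,.1662,.2255])
for h in [0,-5,-10,-15,-20]:
    a=np.radians(h); u=np.array([np.cos(a),np.sin(a),0]); r=post-.014*u; r[2]=.205
    t=r-.029*u+[0,0,.0502]; print(h,r,t,pix(t,'scene'),pix(t,'top'),pix(r,'top'))
```

```text
tip [0.47949887 0.16893105 0.25030652] [359.3 202.5] [265.8 206.5]
0 [0.51   0.1662 0.205 ] [0.481  0.1662 0.2552] [358.3 200.7] [266.6 205.9] [268.5 197.9]
-5 [0.51005327 0.16742018 0.205     ] [0.48116363 0.1699477  0.2552    ] [359.2 201.5] [265.4 205.8] [268.2 197.9]
-10 [0.51021269 0.16863107 0.205     ] [0.48165327 0.17366687 0.2552    ] [359.9 202.4] [264.2 205.7] [267.8 197.9]
-15 [0.51047704 0.16982347 0.205     ] [0.48246519 0.17732922 0.2552    ] [360.6 203.3] [263.  205.4] [267.4 197.8]
-20 [0.5108443  0.17098828 0.205     ] [0.48359322 0.18090687 0.2552    ] [361.1 204.2] [261.9 205. ] [267.1 197.6]
```

Call:
play_rows:
  increments:
    - {"offset":[-3,1,12],"twist":0,"grip":0}
    - {"offset":[-6,2,26],"twist":0,"grip":0}
    - {"offset":[-9,4,40],"twist":0,"grip":0}
    - {"offset":[-12,5,50],"twist":0,"grip":0}
    - {"offset":[-12,5,50],"twist":0,"grip":0}

```text
time: 12.52
tool_pos: [0.4054, 0.1799, 0.4355]
tool_rot: [-0.003, 0.062, 0.998, -0.001]
contact_force: [0.1, -0.0, -2.7]
gripper_width: 0.154
```

Run:
```python
from h import *
plan([.392,.178,.33],83); cov()
look('f1','scene',(320,160,400,240),5); look('f2','top',(230,170,310,250),5)
a=cv2.imread('pics/f1.png');b=cv2.imread('pics/f2.png');cv2.imwrite('pics/f.png',np.hstack([a,b]))
```

```text
t 12.52 grasp [0.4045 0.1797 0.2805] yhead 82.8 F [ 0.1 -0.  -2.7] T [-0.04  0.08 -0.01] w 0.154 q [ 0.25 -0.42  1.97 -0.    1.59 -1.2 ]
offset [ 12.5  -3.4 -49.5]
twist -0.003
cover_grip scene (0.86, array([0.406 , 0.1803, 0.2684]), array([384.9, 188.5]))
cover_grip top (0.22, array([ 0.5859, -0.1333,  0.1713]), array([360.3, 178. ]))
cover_eye scene (0.55, array([0.4715, 0.1735, 0.2735]), array([363.4, 195.3]))
cover_eye top (0.57, array([0.4733, 0.1722, 0.2738]), array([263.9, 208. ]))
```

View pics/f.png

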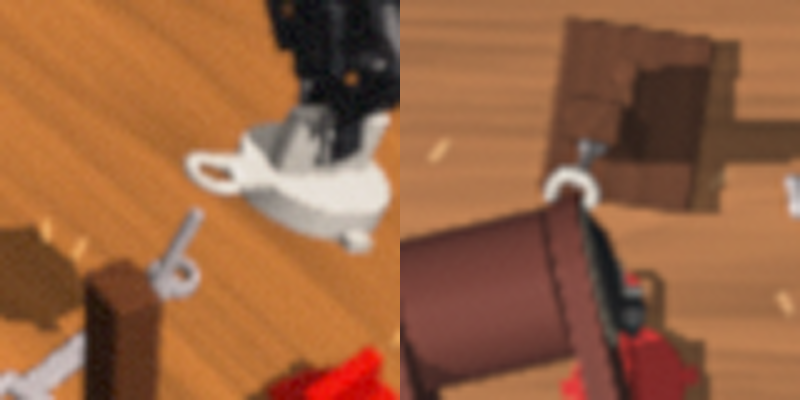

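The eye is about 2–3 mm ahead of the peg's extended line: ring centre at (212,172) and peg tip at (198,211) in the left crop. I shift back and slide down along the peg.

Call:
play_rows:
  increments:
    - {"offset":[2.5,-1,0],"twist":0,"grip":0}
    - {"offset":[-2,-1,8],"twist":0,"grip":0}
    - {"offset":[-7,-1,16],"twist":0,"grip":0}
    - {"offset":[-11,-1,24],"twist":0,"grip":0}
    - {"offset":[-14,-1,29],"twist":0,"grip":0}

```text
time: 13.43
tool_pos: [0.4195, 0.1771, 0.4081]
tool_rot: [-0.001, 0.063, 0.998, -0.0]
contact_force: [0.2, -0.6, -3.3]
gripper_width: 0.151
```

Run:
```python
from h import *
plan([.392,.178,.33],83); cov()
look('g1','scene',(320,160,400,240),5); look('g2','top',(230,170,310,250),5)
a=cv2.imread('pics/g1.png');b=cv2.imread('pics/g2.png');cv2.imwrite('pics/g.png',np.hstack([a,b]))
```

```text
t 13.43 grasp [0.4191 0.177  0.2531] yhead 82.8 F [ 0.2 -0.6 -3.3] T [-0.04  0.04  0.01] w 0.151 q [ 0.24 -0.37  1.99 -0.    1.53 -1.21]
offset [ 27.2  -2.4 -76.9]
twist -0.003
cover_grip scene (0.9, array([0.4184, 0.1778, 0.2424]), array([379.8, 197.5]))
cover_eye scene (0.77, array([0.4856, 0.1693, 0.2486]), array([357.5, 204. ]))
cover_eye top (0.38, array([0.4891, 0.167 , 0.2451]), array([266.7, 203.5]))
```

View pics/g.png

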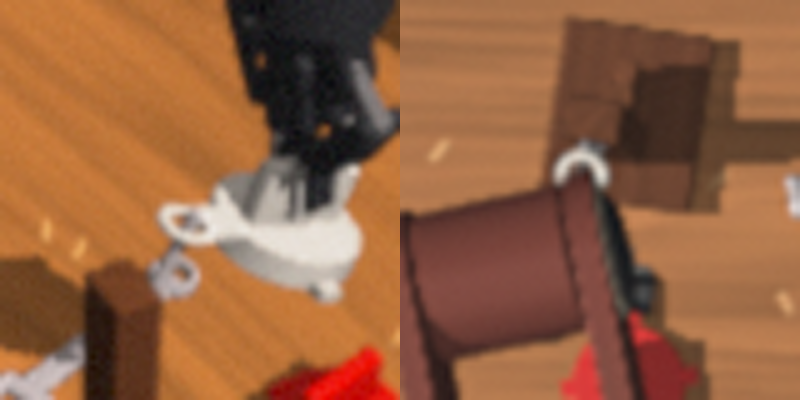

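The peg tip shows inside the hole, right of centre: tip at (198,212), ring centre at (187,222). I shift 2 mm towards the robot and continue down along the peg.

Call:
play_rows:
  increments:
    - {"offset":[2,0,0],"twist":0,"grip":0}
    - {"offset":[-2,0,7],"twist":0,"grip":0}
    - {"offset":[-6,0,14],"twist":0,"grip":0}
    - {"offset":[-10,0,21],"twist":0,"grip":0}
    - {"offset":[-14,0,28],"twist":0,"grip":0}

```text
time: 14.35
tool_pos: [0.433, 0.1755, 0.3813]
tool_rot: [-0.002, 0.062, 0.998, -0.0]
contact_force: [-11.9, 1.1, 5.8]
gripper_width: 0.148
```

Run:
```python
from h import *
plan([.392,.178,.33],83); cov()
look('i1','scene',(320,160,400,240),5); look('i2','top',(230,170,310,250),5)
a=cv2.imread('pics/i1.png');b=cv2.imread('pics/i2.png');cv2.imwrite('pics/i.png',np.hstack([a,b]))
```

```text
t 14.35 grasp [0.4324 0.1755 0.2263] yhead 82.9 F [-11.9   1.1   5.8] T [ 0.11  1.32 -0.06] w 0.148 q [ 0.23 -0.32  1.99  0.    1.48 -1.22]
offset [  40.8   -2.6 -103.6]
twist -0.003
cover_grip scene (0.8, array([0.434 , 0.176 , 0.2151]), array([374.1, 207.3]))
cover_eye scene (0.66, array([0.4985, 0.1685, 0.2216]), array([353. , 213.6]))
cover_eye top (0.54, array([0.5036, 0.1655, 0.2203]), array([268.2, 199.6]))
```

View pics/i.png

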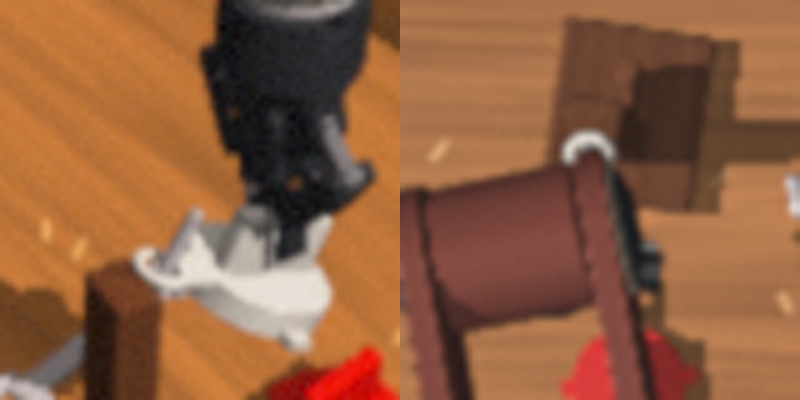

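The peg stands through the eye, with its tip at (195,215) and the ring at (155,270). The 12 N in −x is probably the ring touching the post. I back off 2 mm, open, and rise.

Call:
play_rows:
  increments:
    - {"offset":[2,0,0],"twist":0,"grip":0}
    - {"offset":[2,0,0],"twist":0,"grip":0.8}
    - {"offset":[2,0,0],"twist":0,"grip":0.8}
    - {"offset":[2,0,0],"twist":0,"grip":0.8}
    - {"offset":[2,0,0],"twist":0,"grip":0.8}

```text
time: 15.27
tool_pos: [0.4313, 0.1758, 0.3828]
tool_rot: [0.001, 0.062, 0.998, 0.0]
contact_force: [-0.4, 0.0, 1.1]
gripper_width: 0.716
```

Call:
play_rows:
  increments:
    - {"offset":[2,0,-12],"twist":0,"grip":0.8}
    - {"offset":[6,0,-30],"twist":0,"grip":0.8}
    - {"offset":[14,0,-55],"twist":0,"grip":0.8}
    - {"offset":[30,0,-85],"twist":0,"grip":0.8}
    - {"offset":[50,0,-115],"twist":0,"grip":0.8}

```text
time: 15.68
tool_pos: [0.381, 0.1818, 0.4989]
tool_rot: [-0.0, 0.063, 0.998, -0.0]
contact_force: [-0.2, 0.4, -0.0]
gripper_width: 0.797
```

Call:
play_rows:
  increments:
    - {"offset":[0,20,-10],"twist":0,"grip":0.8}
    - {"offset":[0,55,-20],"twist":0,"grip":0.8}
    - {"offset":[0,90,-20],"twist":0,"grip":0.8}
    - {"offset":[0,110,-20],"twist":0,"grip":0.8}
    - {"offset":[0,110,-20],"twist":0,"grip":0.8}

```text
time: 16.1
tool_pos: [0.3949, 0.2938, 0.5183]
tool_rot: [0.0, 0.06, 0.998, 0.001]
contact_force: [-0.8, -1.5, -0.8]
gripper_width: 0.799
```

Run:
```python
from h import *
plan([.392,.178,.33],83); cov()
look('j1','scene',(310,160,410,260),4); look('j2','top',(220,160,320,260),4)
a=cv2.imread('pics/j1.png');b=cv2.imread('pics/j2.png');cv2.imwrite('pics/j.png',np.hstack([a,b]))
```

```text
t 16.1 grasp [0.395  0.294  0.3633] yhead 83.1 F [-0.8 -1.5 -0.8] T [-0.02  0.02 -0.  ] w 0.799 q [ 0.49 -0.31  1.76  0.    1.69 -0.96]
offset [ -11.  -115.6   33.1]
twist 0.001
cover_grip scene (0.66, array([0.4666, 0.1724, 0.1558]), array([362.4, 227.8]))
cover_grip top (0.72, array([0.4637, 0.1735, 0.1553]), array([267.5, 212.9]))
cover_eye scene (0.77, array([0.503 , 0.1667, 0.2097]), array([351. , 217.3]))
cover_eye top (0.82, array([0.5036, 0.1663, 0.2102]), array([268.3, 199.8]))
```

View pics/j.png

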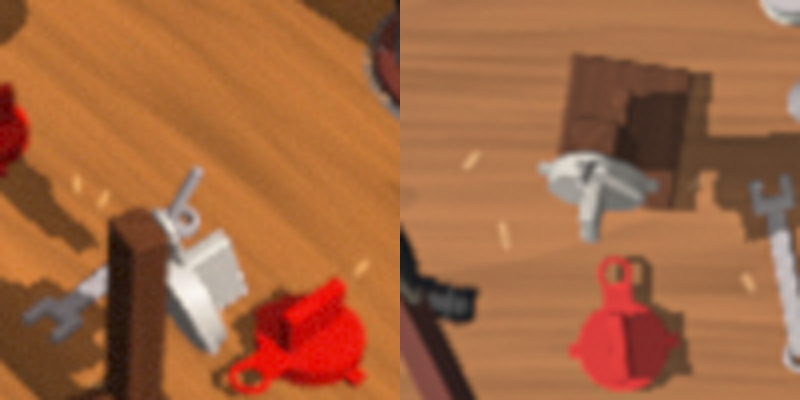

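The cover hangs with the peg through its eye. I let it settle, recheck, and hand in.

Call:
play_rows:
  increments:
    - {"offset":[0,10,0],"twist":0,"grip":0.8}
    - {"offset":[0,10,0],"twist":0,"grip":0.8}
    - {"offset":[0,10,0],"twist":0,"grip":0.8}
    - {"offset":[0,10,0],"twist":0,"grip":0.8}
    - {"offset":[0,10,0],"twist":0,"grip":0.8}

```text
time: 17.02
tool_pos: [0.3965, 0.3012, 0.5171]
tool_rot: [-0.0, 0.062, 0.998, -0.0]
contact_force: [-0.4, -0.3, 0.5]
gripper_width: 0.801
```

Call:
play_rows:
  increments:
    - {"offset":[0,0,0],"twist":0,"grip":0.8}
    - {"offset":[0,0,0],"twist":0,"grip":0.8}
    - {"offset":[0,0,0],"twist":0,"grip":0.8}
    - {"offset":[0,0,0],"twist":0,"grip":0.8}
    - {"offset":[0,0,0],"twist":0,"grip":0.8}

```text
time: 17.43
tool_pos: [0.3964, 0.3011, 0.5172]
tool_rot: [0.0, 0.062, 0.998, -0.0]
contact_force: [-0.0, 1.0, 0.1]
gripper_width: 0.798
```

Run:
```python
from h import *
cov(); a=np.array(manip.grab_frame('top')).astype(int)
for _ in range(8): b=np.array(manip.grab_frame('top')).astype(int)
d=np.abs(a-b)[185:225,250:290]; print('motion',d.mean(),d.max(),np.abs(a-b)[300:380,500:600].mean())
cov(); print(manip.state()['contact_force'])
print(manip.job_done())
```

```text
cover_grip scene (0.63, array([0.4655, 0.1744, 0.1568]), array([363.2, 227.8]))
cover_grip top (0.86, array([0.4595, 0.1724, 0.1563]), array([267.7, 214.1]))
cover_eye scene (0.61, array([0.5009, 0.1681, 0.2128]), array([352. , 216.4]))
cover_eye top (0.85, array([0.5022, 0.1632, 0.2105]), array([269.2, 200.2]))
motion 0.66375 9 0.6555833333333333
cover_grip scene (0.64, array([0.4661, 0.1711, 0.1579]), array([362.3, 226.9]))
cover_grip top (0.59, array([0.4613, 0.173 , 0.1582]), array([267.5, 213.6]))
cover_eye scene (0.6, array([0.5038, 0.1661, 0.2075]), array([350.6, 217.9]))
cover_eye top (0.75, array([0.5041, 0.1658, 0.2123]), array([268.4, 199.6]))
[-0.34307717  0.97209532 -0.22865972]
the job is handed in; nothing more can be done
None
```

The cover is off the filter pot and hanging by its eye on the peg. I let go of it and handed the job in after about 18 s.

- **Turning and lifting:** I turned the grey cover about 68° anticlockwise with a loose finger fork while it stayed on its seat. That is past the 60° that frees the lugs but short of the 80° stop. I then pinched the bar and lifted the cover along the pot's axis.
- **Hanging:** I threaded the eye over the peg with the tool kept vertical. The 12 N contact before release was probably the ring touching the post, so I backed off 2 mm before opening the fingers.
- **Last checks:** By the camera estimates the eye sits about 8 mm up from the peg's root and 3 mm off its axis up the slope, inside the limits. Successive top pictures showed no movement, and the gripper was well clear with no real force on it.
- **Disagreements:** The two cameras' readings of the eye differed by up to about 5 mm. My estimates of the peg's direction ran from −3° to −10°; I used about −8°.
- **Bystanders:** I went near none of them, but I did not measure their positions again at the end.

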